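# Roll a wheel into its checking rest and clamp it

## Task

Roll the wheel along the steel plate on its rim into the checking rest, over the low sill and on until it rests lightly against the end stop; let it turn as it goes, and do not lift it, drag it, ram it or let it tip over. Then push the sliding jaw up until the wheel is nipped square against the fixed jaw, press on the jaw's pad with about 12 newtons for half a second, and let go with the wheel still nipped. Leave the other things on the plate where they are.

Things in the scene. Friction and masses are not known exactly. Their poses are not given: they have to be found in the camera images.
- wheel: Aluminium wheel, 84 mm diameter, 28 mm wide, about 0.45 kg (varies), standing free on its rim on the plate. Origin at its centre, 42 mm above the plate. y: axle; at the start x points within 0.25 rad of the rest's x, z up. It starts 220 to 255 mm before the seat (to the rest's -x) and within 12 mm of its lane. A 9 mm black mark hole in each face, 31 mm from the axle along +z, is on top at the start.
- axle_left (a point): End of the steel mandrel on the wheel's +y side. The mandrel, 16 mm in diameter, lies along the axle and sticks out 14 mm from each face (56 mm over both ends); it turns with the wheel.
- rest: Dark steel checking rest fixed to the plate. Origin on the plate's top (20 mm above the table), in the middle of the lane; x: the way the wheel rolls in; the wheel ends with its centre at x = 0 to 8 mm, 42 mm up, its axle along y. Fixed jaw on the +y side: 18 mm high, 22 mm thick, x -40 to +40 mm, locked with its face anywhere from y = 18 to 30 mm (differs each time, to be found by feel).
- sill (a point): Middle of the sill at plate height, a half-round bar 1.6 mm high across the lane, at x = -13.5 mm of the rest. The wheel climbs it under a push of a few N and drops behind it; it is clear of the sill when its centre is past x = -2 mm. The end stop behind, a post 24 mm wide and 60 mm high, is locked with its face anywhere from x = 42 to 50 mm (differs each time).
- mouth (a point): Middle of the mouth of the lead-in at plate height, at x = -90, y = 0 mm of the rest. Two guides, 18 mm high and 8 mm thick, narrow from 80 mm between them here to 36 mm at x = -42 mm.
- jaw (a joint): Travel of the sliding jaw along the rest's +y, in m: 0 is fully back, face at y = -24 mm; starts at 0 to 0.006; 0.014 to 0.026 when the wheel is nipped; 0.034 is its end. Jaw 18 mm high, x -30 to +30 mm. It slides with about 3 N of friction, 2 to 4 N more while it shifts the wheel across to the fixed jaw, and stays where it is left.
- jaw_pad (a point): Middle of the outer face of the jaw's steel push pad, 30 mm above the plate, 61 mm behind the jaw's face. The face looks to the rest's -y and is pushed to +y. Pad: 34 mm wide along the rest's x, 10 mm thick, from 1 to 41 mm above the plate. Between pad and jaw a guide block (22 mm high) carries its rod.
- ring_gauge: Bystander: steel ring, 52 mm outside, 18 mm high, origin under its centre, on the plate.
- block_case: Bystander: closed wooden case 70 x 45 x 30 mm, origin under its centre, on the plate.
- height_gauge: Bystander: height gauge, grey foot 110 x 150 mm, column to 435 mm with a blue hand wheel, origin under its foot, on the plate near the robot's right.

How it is judged:
By the outcome, as a careful person would: the job done as asked, in the order asked, and still so for the second after the job is handed in, with the robot touching nothing.
It also fails if it takes over 72 s, if anything falls off the work surface, if the arm or the gripper's body presses on something with over 40 N, if the wrist force passes 120 N, or if a joint passes its speed limit or range.

## Robot

A 7-joint arm with a two-finger parallel gripper is mounted at the origin on the work surface. World frame = base frame: x ahead of the robot, y to its left, z up, the work surface at z = 0. Lengths are in m, angles in degrees, forces in N, time in s.
With the tool pointing down it reaches from about 0.4 to 0.925 m from the base axis. Payload 4.1 kg.
Tool frame: the origin (TCP) lies on the centre line of the jaws, within the pads' length; the fingertips stand 22 mm ahead of it and the grasp point (between the pads) lies 3 mm ahead of it (tip_reach is the distance from the TCP to the fingertips, in m); z points along the fingers, y is the line along which they close (so a half turn about z gives the same grasp; the last joint's range is limited). The gripper opens to 85 mm and grips with 20 to 120 N. Pads are 22 mm wide; open, the fingers measure 114 mm over their backs; the gripper's body (76 mm by 85 mm) begins 54 mm behind the grasp point. The pads swing forward as they close: fully open they stand 13 mm farther back than shut.
Start: joints at [-74.599, 22.827, 2.584, 88.041, -1.071, 69.15, -2.905], TCP at [0.234, 0.607, 0.253] pointing down, gripper open.
Joint ranges: [-161.44, 161.44], [-28.35, 127.94], [-78.24, 83.42], [0, 140.83], [-78.03, 258.03], [13.02, 114.36], [-168.23, 168.23]. Speed limits (degrees/s): [147.25, 147.25, 180, 180, 180, 180, 180].

## Interface

Orientations are given as [roll, pitch, yaw] about the fixed x, y, z axes, in that order (R = Rz(yaw) Ry(pitch) Rx(roll)).
In Python, from cell import * gives the robot as it stands. Calls block until the motion is done:
- move_ptp(position, orientation): joint-space move of the TCP to a pose.
- move_l(position, ori=None, speed=0.15): straight line of the TCP; ori=None keeps the orientation; speed is the mean speed in m/s.
- move_j(angles): joint-space move.
- grip(opening): opening from 0.0 (shut) to 1.0 (fully open); the grip force is fixed at half the most; returns when the fingers have stopped.
- dwell(seconds).
- inverse_kinematics(position, orientation): joint angles nearest the present ones, or None.
- state(): the state.
- capture(name): name is "scene" or "side" or "wrist"; returns the picture (480x640x3 uint8, blue, green, red); there is no depth.
- get_calibration(name): a dict with "fx", "fy", "cx", "cy" (pixels), "dist_coeffs" ([k1, k2, p1, p2, k3] as OpenCV has them; the pictures are not rectified), "R" (3x3) and "t" (3): a world point X has camera coordinates R X + t; the wrist camera has in their place "hand_eye" (4x4, takes a point from camera to tool coordinates, whose origin is the TCP and whose axes are the flange's). Camera axes: x right, y down, z forward; pixel columns grow to the right and rows downward; lengths in m; the calibration is good to about 2 mm. A picture is of the moment at which its call begins: read the wrist's pose just before it. get_calibration takes no time and is no camera call.
A pose or a line that the arm cannot do raises IKError and nothing moves.
- finish_job(): hands the job in; it is judged then, once.
Trained networks look in the newest picture that a camera, given by its name, has taken for a name from the list of things; names that differ only in an ending like _2 or _b are one class to them, and where a whole thing is asked for, a point or a joint stands for the part that bears it (a point fixed in the world has none). Each returns a list of dicts, best first, with "p" (0 to 1); they miss things now and then, are a little off and sometimes report something else, mostly with a low value. They report only what shows in the picture. A call takes as long as a camera call.
- recognise(name, camera): "rect" ([left, top, right, bottom] as shares, 0 to 1, of the picture: columns of its width, rows of its height, round what is visible of it).
- landmark_of(name, camera): "at" ([row, column] as shares, 0 to 1, of the picture: columns of its width, rows of its height: a listed point, or the origin of a listed thing).
The state is a dict: "time_s": time; "joint_positions": joint angles; "qvel": joint speeds; "effort": joint torques, N m; "ee_pos": TCP position; "tool_rot": TCP orientation; "ft_force": force on the tool from outside, world axes, zero at the start; "wrist_torque": the same for the moment, N m; "width": opening from 0.0 (shut) to 1.0 (fully open); "finger_force": force on a finger pad.
Only numpy, scipy, OpenCV 4.12 (cv2) and the standard library are available. Lean on these libraries where they do the work, as an engineer would, in place of code of your own. Each camera call takes 0.05 s, during which the arm holds its last target. There are 200 camera calls.

## Working session

There is one attempt and no reset: what is moved stays moved. The work goes in short steps, each a Python script; the robot and the scene stay as the last script left them, time stands still between calls to the robot, and variables do not carry over. Pictures are saved under pics/ and viewed, at most 12 in all, crops included, and the job is handed in when it is done.

```bash
mkdir -p pics; ls
python3 - <<'E'
from cell import *
import cv2,numpy as np
s=state(); print(s)
for c in ["scene","side"]:
    im=capture(c); cv2.imwrite(f"pics/{c}0.png",im)
    K=get_calibration(c); print(c,K)
    for n in ["wheel","axle_left","rest","sill","mouth","jaw_pad","ring_gauge","block_case","height_gauge"]:
        try: print(n,[(np.round(np.array(d["at"])*[480,640],1),round(d["p"],2)) for d in landmark_of(n,c)[:2]])
        except Exception as e: print(n,e)
E
```

```text
pics
{'time_s': 0.0, 'joint_positions': array([-74.5976369 ,  22.87240865,   2.58012816,  88.11492802,
        -1.07102086,  69.15060301,  -2.90393369]), 'qvel': array([-0.13742329, -0.06506257,  0.0709521 , -0.02820565, -0.00589992,
       -0.10444691,  0.00495967]), 'effort': array([-6.39270565e-04, -4.75130367e+01,  1.36434026e+00, -2.54221112e+01,
        1.16087359e-02,  9.52081347e-03,  1.54961219e-05]), 'ee_pos': array([0.23349182, 0.60597031, 0.25225202]), 'tool_rot': array([-1.79886495e+02,  8.19499618e-03,  1.58932991e+02]), 'ft_force': array([ 0.79766103, -0.19674836, -0.14064297]), 'wrist_torque': array([ 0.06360447,  0.02013395, -0.00305052]), 'finger_force': 0.0, 'width': 1.000384369245383}
scene {'fx': 550.1061498779025, 'fy': 550.1061498779025, 'cx': 327.5851679286599, 'cy': 253.5939584905529, 'dist_coeffs': array([-0.14608638,  0.        ,  0.        ,  0.        ,  0.        ]), 'R': array([[ 0.39411779,  0.91905712,  0.00227596],
       [ 0.68201418, -0.29080529, -0.67103572],
       [-0.6160583 ,  0.26601936, -0.74142153]]), 't': array([-0.11722264, -0.35614774,  
[... 532 characters left out ...]
rray([-0.03841454,  0.        ,  0.        ,  0.        ,  0.        ]), 'R': array([[ 0.99822025, -0.05957915,  0.00258057],
       [-0.04556299, -0.78987527, -0.61157262],
       [ 0.0384753 ,  0.6103666 , -0.79118409]]), 't': array([-0.55004495, -0.02739673,  0.88484503])}
wheel [(array([150.8, 329.2]), 0.63)]
axle_left [(array([146.7, 339.3]), 0.95)]
rest [(array([249.1, 340.4]), 0.62)]
sill [(array([246.6, 340.7]), 0.81)]
mouth [(array([209.8, 332.6]), 0.92)]
jaw_pad [(array([249.8, 293.7]), 0.6), (array([183.5, 257.4]), 0.44)]
ring_gauge [(array([186.9, 382.3]), 0.94)]
block_case [(array([186. , 257.1]), 0.88), (array([153.3, 326.6]), 0.21)]
height_gauge [(array([401.7, 232.8]), 0.96)]
```

```bash
cat > h.py <<'E'
from cell import *
import cv2,numpy as np
def ray(c,px,cal=None):
    K=cal or get_calibration(c)
    M=np.array([[K["fx"],0,K["cx"]],[0,K["fy"],K["cy"]],[0,0,1]])
    u=cv2.undistortPoints(np.array([[[px[1],px[0]]]],float),M,np.array(K["dist_coeffs"]))[0,0]
    R=np.array(K["R"]);t=np.array(K["t"])
    d=R.T@np.r_[u,1]; return -R.T@t,d/np.linalg.norm(d)
def tri(rays):
    A=sum(np.eye(3)-np.outer(d,d) for o,d in rays);b=sum((np.eye(3)-np.outer(d,d))@o for o,d in rays)
    return np.linalg.solve(A,b)
def onz(r,z): o,d=r; return o+d*(z-o[2])/d[2]
def wristcal():
    from scipy.spatial.transform import Rotation as Ro
    s=state();K=dict(get_calibration("wrist"));H=np.array(K["hand_eye"])
    T=np.eye(4);T[:3,:3]=Ro.from_euler("xyz",s["tool_rot"],degrees=True).as_matrix();T[:3,3]=s["ee_pos"]
    W=np.linalg.inv(T@H);K["R"]=W[:3,:3];K["t"]=W[:3,3];return K
def lm(n,c):
    L=landmark_of(n,c); return (np.array(L[0]["at"])*[480,640],L[0]["p"]) if L else (None,0)
E
python3 - <<'E'
from h import *
Z=dict(wheel=.062,axle_left=.062,rest=.02,sill=.02,mouth=.02,jaw_pad=.05,ring_gauge=.02,block_case=.02,height_gauge=.02)
for c in ["scene","side"]: capture(c)
for n,z in Z.items():
    a=[ray(c,lm(n,c)[0]) for c in ("scene","side")]
    print(n,tri(a).round(4),onz(a[0],z).round(4),onz(a[1],z).round(4))
for c in("scene","side"): print(c,ray(c,(240,320))[0])
E
python3 -c "
import cv2
a=cv2.imread('pics/scene0.png')[150:350,240:500];b=cv2.imread('pics/side0.png')[90:330,230:450]
a=cv2.resize(a,(400,308));b=cv2.resize(b,(400,436))
cv2.imwrite('pics/a.png',cv2.resize(cv2.imread('pics/scene0.png')[150:350,240:500],(780,600)))
cv2.imwrite('pics/b.png',cv2.resize(cv2.imread('pics/side0.png')[90:330,180:500],(800,600)))"
```

```text
wheel [0.5683 0.1035 0.0609] [0.5665 0.1062 0.062 ] [0.569  0.0981 0.062 ]
axle_left [0.5915 0.1154 0.0579] [0.5988 0.1074 0.062 ] [0.5897 0.1176 0.062 ]
rest [ 0.5804 -0.1188  0.0266] [ 0.5761 -0.1174  0.02  ] [ 0.5808 -0.1132  0.02  ]
sill [ 0.5751 -0.1028  0.0201] [ 0.5714 -0.098   0.02  ] [ 0.5766 -0.1084  0.02  ]
mouth [ 0.5649 -0.0198  0.0161] [ 0.5669 -0.0205  0.02  ] [ 0.5649 -0.0244  0.02  ]
jaw_pad [ 0.4955 -0.1276  0.0473] [ 0.4991 -0.1298  0.05  ] [ 0.495  -0.1279  0.05  ]Traceback (most recent call last):
  File "<stdin>", line 5, in <module>
  File "h.py", line 6, in ray
    u=cv2.undistortPoints(np.array([[[px[1],px[0]]]],float),M,np.array(K["dist_coeffs"]))[0,0]
                                      ~~^^^
TypeError: 'NoneType' object is not subscriptable
```

View pics/a.png

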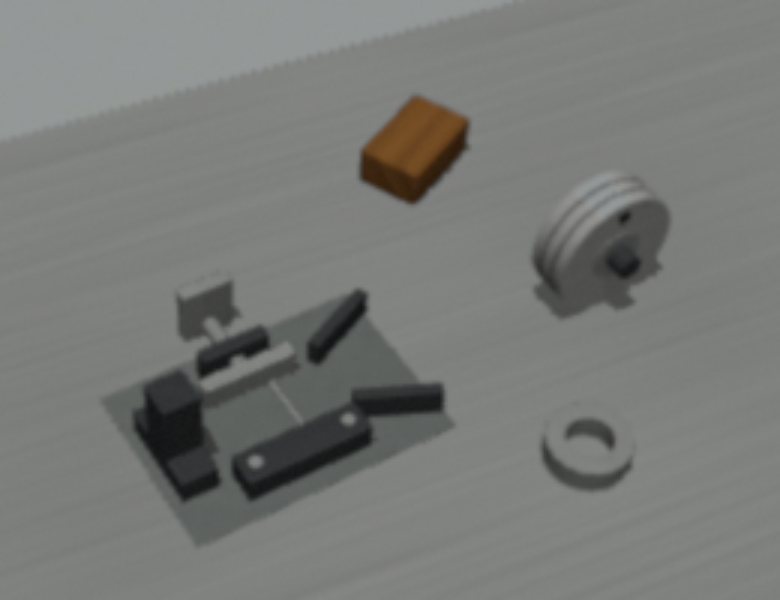

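View pics/b.png

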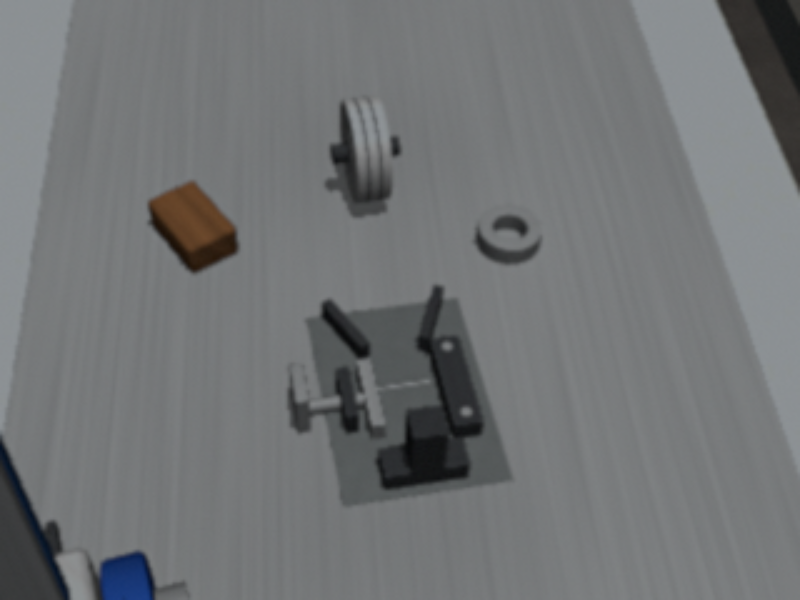

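Run:
```python
from h import *
for c in ["scene","side"]: capture(c)
for n,z in dict(ring_gauge=.02,block_case=.02,height_gauge=.02).items():
    for c in ("scene","side"):
        p=lm(n,c)[0]
        if p is not None: print(n,c,onz(ray(c,p),z).round(4))
K=get_calibration("wrist"); print({k:np.round(v,3) for k,v in K.items()})
for p in ([.568,.10,.30],[.57,-.09,.30]):
  for y in (-81,99): print(p,y,inverse_kinematics(p,[180,0,y]))
```

```text
ring_gauge scene [0.6809 0.042  0.02  ]
ring_gauge side [0.68   0.0383 0.02  ]
block_case scene [0.4232 0.056  0.02  ]
height_gauge scene [ 0.4012 -0.3855  0.02  ]
height_gauge side [ 0.3979 -0.3836  0.02  ]
{'fx': np.float64(390.152), 'fy': np.float64(390.152), 'cx': np.float64(316.708), 'cy': np.float64(235.676), 'dist_coeffs': array([0.005, 0.   , 0.   , 0.   , 0.   ]), 'hand_eye': array([[-0.   , -0.965, -0.264,  0.067],
       [ 1.   , -0.   , -0.001, -0.   ],
       [ 0.001, -0.264,  0.965, -0.12 ],
       [ 0.   ,  0.   ,  0.   ,  1.   ]])}
[0.568, 0.1, 0.3] -81 [ -65.31388393   29.21614582   72.80488201   95.8835393   -28.65186633
   76.52605027 -158.58121224]
[0.568, 0.1, 0.3] 99 [-43.54299193  15.91091905  36.44748401  95.4659103   -9.8674379
  71.87312464   3.93892942]
[0.57, -0.09, 0.3] -81 [ -46.31500553   29.26843327   72.80283689   95.84017615  -28.69920319
   76.55200418 -139.59333527]
[0.57, -0.09, 0.3] 99 [-34.9832497   19.16792745  51.06590379  95.64480267 -15.52041571
  72.64786276  28.21111889]
```

Run:
```python
from h import *
for i,(p,names) in enumerate([([.57,.12,.31],["wheel","axle_left","mouth"]),([.56,-.04,.31],["rest","sill","mouth","jaw_pad"])]):
    move_ptp(p,[180,0,99]); dwell(.2)
    K=wristcal(); im=capture("wrist"); cv2.imwrite(f"pics/w{i}.png",im)
    o=-K["R"].T@K["t"]; print("cam",o.round(3),state()["time_s"])
    for n in names:
        z=dict(wheel=.062,axle_left=.062,jaw_pad=.05).get(n,.02)
        px,pp=lm(n,"wrist")
        if px is not None: print(n,px.round(1),round(pp,2),onz(ray("wrist",px,K),z).round(4))
    np.savez(f"w{i}.npz",R=K["R"],t=K["t"])
print(state()["time_s"],state()["ft_force"])
```

```text
cam [0.56  0.187 0.43 ] 4.5833
wheel [212.4 309.2] 0.73 [0.5643 0.1086 0.062 ]
axle_left [214.  337.9] 0.84 [0.5919 0.1115 0.062 ]
mouth [318.9 300.2] 0.66 [ 0.5738 -0.0261  0.02  ]
cam [0.55  0.028 0.43 ] 5.6667
rest [267.2 322.1] 0.69 [ 0.5792 -0.1184  0.02  ]
sill [255.4 325.1] 0.91 [ 0.5802 -0.1042  0.02  ]
mouth [186.9 326.4] 0.67 [ 0.569  -0.0292  0.02  ]
jaw_pad [272.  241.4] 0.96 [ 0.4954 -0.1262  0.05  ]
5.8667 [ 0.48974955 -0.23524021 -0.30864249]
```

View pics/w0.png

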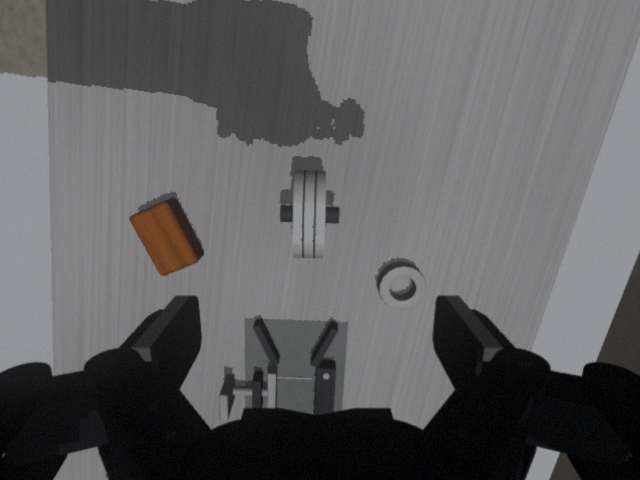

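View pics/w1.png

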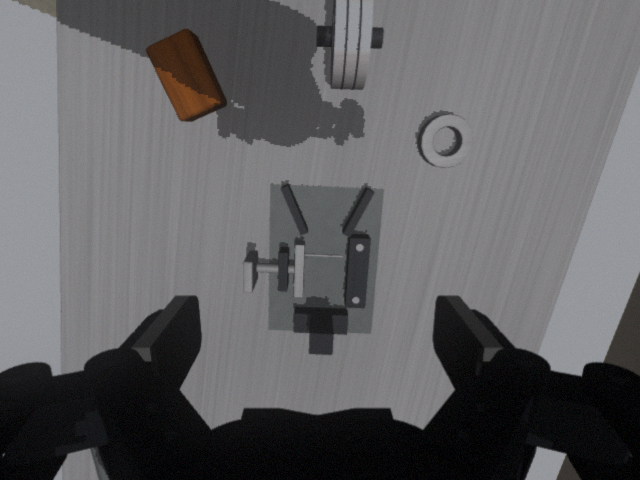

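```bash
python3 -c "
import cv2,numpy as np
a=cv2.imread('pics/w1.png')[175:375,235:395];b=cv2.imread('pics/w0.png')[150:270,265:355]
A=cv2.resize(a,None,fx=3,fy=3,interpolation=cv2.INTER_CUBIC);B=cv2.resize(b,None,fx=3.4,fy=3.4,interpolation=cv2.INTER_CUBIC)
A=np.clip(A*1.5,0,255).astype('uint8')
c=np.zeros((600,A.shape[1]+B.shape[1],3),'uint8');c[:,:A.shape[1]]=A;c[:B.shape[0],A.shape[1]:]=B
print(A.shape,B.shape,c.shape);cv2.imwrite('pics/c.png',c)"
```

```text
(600, 480, 3) (408, 306, 3) (600, 786, 3)
```

View pics/c.png

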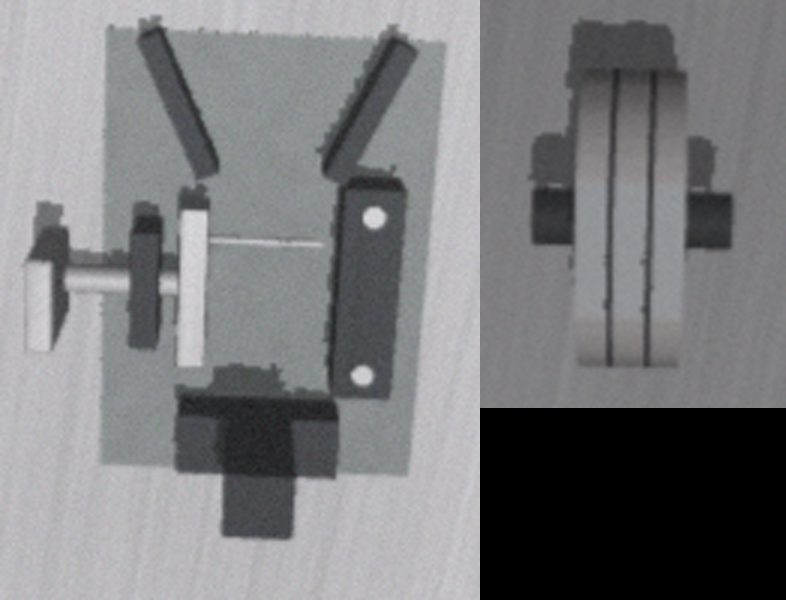

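Run:
```python
from h import *
def mk(i):
    K=dict(get_calibration("wrist"));d=np.load(f"w{i}.npz");K["R"]=d["R"];K["t"]=d["t"];return K
K1,K0=mk(1),mk(0)
A=lambda u,v,z:onz(ray("w",(175+v/3,235+u/3),K1),z)[:2]
B=lambda u,v,z:onz(ray("w",(150+v/3.4,265+(u-480)/3.4),K0),z)[:2]
P=dict(gl0=A(152,33,.038),gl1=A(208,172,.038),gr0=A(403,45,.038),gr1=A(335,170,.038),fTL=A(347,190,.038),fTR=A(405,190,.038),fBL=A(335,397,.038),fBR=A(389,397,.038),
 jTL=A(182,208,.038),jTR=A(208,208,.038),jBL=A(178,366,.038),jBR=A(203,366,.038),s0=A(208,240,.0216),s1=A(322,244,.0216),
 pTL=A(26,262,.061),pBL=A(28,350,.061),pTR=A(50,262,.061),pBR=A(52,350,.061), mTL=A(107,28,.02),mTR=A(445,42,.02),mBL=A(101,464,.02),mBR=A(407,475,.02), stL=A(222,538,.08),stR=A(292,538,.08),stTL=A(222,400,.08),stTR=A(295,400,.08),
 aL=B(533,215,.062),aR=B(732,221,.062))
ang=lambda a,b:np.degrees(np.arctan2(*(P[b]-P[a])[::-1])).round(2)
for k,v in P.items(): print(k,v.round(4))
for a,b in ["fTL fBL","fTR fBR","jTL jBL","jTR jBR","mTL mBL","mTR mBR","pTL pBL"]and[x.split() for x in ["fTL fBL","fTR fBR","jTL jBL","jTR jBR","mTL mBL","mTR mBR","pTL pBL"]]: print(a,b,ang(a,b))
print("sill",ang("s0","s1")-90,"mouth",ang("gl0","gr0")-90,ang("gl1","gr1")-90,"wheel heading",ang("aL","aR")-90,"c",(P["aL"]+P["aR"])/2,np.linalg.norm(P["aL"]-P["aR"]))
```

```text
gl0 [ 0.5276 -0.0323]
gl1 [ 0.5534 -0.077 ]
gr0 [ 0.6115 -0.0229]
gr1 [ 0.5967 -0.0693]
fTL [ 0.6021 -0.0757]
fTR [ 0.622  -0.0725]
fBL [ 0.6121 -0.1536]
fBR [ 0.6315 -0.1505]
jTL [ 0.5464 -0.0913]
jTR [ 0.5554 -0.0898]
jBL [ 0.5537 -0.1507]
jBR [ 0.5626 -0.1492]
s0 [ 0.5575 -0.1069]
s1 [ 0.599  -0.1017]
pTL [ 0.4981 -0.1111]
pBL [ 0.5023 -0.1425]
pTR [ 0.506  -0.1099]
pBR [ 0.5103 -0.1412]
mTL [ 0.5108 -0.0359]
mTR [ 0.6286 -0.0218]
mBL [ 0.5303 -0.2045]
mBR [ 0.6485 -0.1901]
stL [ 0.577  -0.1915]
stR [ 0.6004 -0.1877]
stTL [ 0.5692 -0.1411]
stTR [ 0.5927 -0.1373]
aL [0.5373 0.1035]
aR [0.5932 0.1107]
fTL fBL -82.72
fTR fBR -83.03
jTL jBL -83.04
jTR jBR -83.05
mTL mBL -83.41
mTR mBR -83.26
pTL pBL -82.43
sill -82.93 mouth -83.57 -79.89 wheel heading -82.69 c [0.56522688 0.10707367] 0.05635841051606813
```

```bash
cat >> h.py <<'E'
O=np.array([.580,-.1175]);H=-83.1
ex=np.array([np.cos(np.radians(H)),np.sin(np.radians(H))]);ey=np.array([-ex[1],ex[0]])
def W(x,y,z): return list(O+x*ex+y*ey)+[z]
def ori(dh=0): return [180,0,H+180+dh]
def rst(p): d=np.array(p[:2])-O; return d@ex*1e3,d@ey*1e3
def fr(): 
    f=state()["ft_force"]; return f[:2]@ex,f[:2]@ey,f[2]
E
python3 - <<'E'
from h import *
grip(.47)
move_ptp(W(-.225-.068,.0145,.16),ori(-2))
move_l(W(-.225-.068,.0145,.066),speed=.12)
dwell(.2)
s=state();print(s["time_s"],s["width"],rst(s["ee_pos"]),s["ee_pos"],fr())
cv2.imwrite("pics/d.png",capture("wrist"))
E
```

```text
8.5333 0.47355768502894524 (np.float64(-293.1637824203898), np.float64(15.059101244476325)) [0.55973026 0.17534965 0.06681997] (np.float64(0.9265941507180725), np.float64(-0.47736055457498866), np.float64(0.38677064717651427))
```

View pics/d.png

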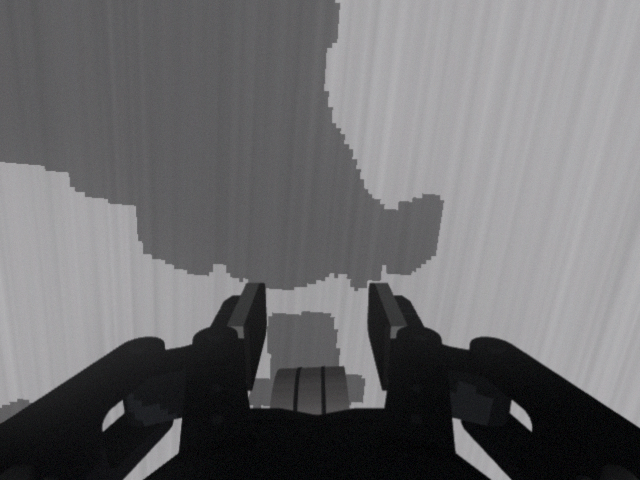

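Run:
```python
from h import *
for x,y,dh,v in [(-.252,.0128,-3,.06),(-.235,.0118,-4,.015),(-.18,.008,-4.5,.025),(-.12,.0032,-3.5,.025)]:
    move_l(W(x,y,.066),ori(dh),speed=v); s=state();print(s["time_s"],np.round(rst(s["ee_pos"]),1),np.round(fr(),2),np.round(s["wrist_torque"],2))
cv2.imwrite("pics/e.png",np.vstack([capture("wrist")[240:440,170:470],capture("side")[110:310,200:500]]))
for n in("wheel","axle_left"):
    for c in("side",): print(n,np.round(rst(onz(ray(c,lm(n,c)[0]),.062)),1))
```

```text
9.4167 [-252.4   12.8] [ 0.17 -0.63 -0.51] [ 0.01 -0.   -0.01]
10.7 [-235.1   11.8] [ 0.62 -0.41  0.26] [-0.02  0.    0.01]
13.0583 [-180.2    8.2] [-0.35  1.44  1.87] [ 0.15 -0.17  0.03]
15.6167 [-120.1    3.2] [-0.86  0.32  1.23] [ 0.15 -0.16  0.04]
wheel [-97.4   2.8]
axle_left [-106.5   33.3]
```

View pics/e.png

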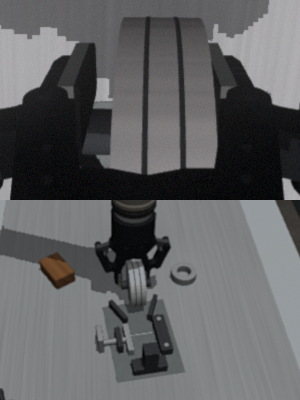

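Run:
```python
from h import *
K=wristcal()
for px in [(240+165,170+111),(240+165,170+218),(240+20,170+118),(240+20,170+207),(240+20,170+143),(240+20,170+178),(240+165,170+148),(240+165,170+187)]:
  for z in (.09,.104): print(px,z,np.round(rst(onz(ray("w",px,K),z)),1))
capture("scene");capture("side")
for n in("wheel","axle_left"):
    a=[ray(c,lm(n,c)[0]) for c in("side","scene")]; print(n,[np.round(rst(onz(r,.062)),1) for r in a],np.round(rst(tri(a)),1))
```

```text
(405, 281) 0.09 [-110.3   -7.5]
(405, 281) 0.104 [-121.5   -5.3]
(405, 388) 0.09 [-108.4   23.3]
(405, 388) 0.104 [-119.9   21. ]
(260, 288) 0.09 [-154.2   -1.9]
(260, 288) 0.104 [-159.    -0.5]
(260, 377) 0.09 [-152.8   21.1]
(260, 377) 0.104 [-157.8   19.1]
(260, 313) 0.09 [-153.9    4.5]
(260, 313) 0.104 [-158.6    5. ]
(260, 348) 0.09 [-153.3   13.6]
(260, 348) 0.104 [-158.2   12.7]
(405, 318) 0.09 [-109.6    3.2]
(405, 318) 0.104 [-120.9    3.8]
(405, 357) 0.09 [-109.    14.4]
(405, 357) 0.104 [-120.3   13.4]
wheel [array([-94.4,   8. ]), array([-103.4,    5.5])] [-99.7   7.7]
axle_left [array([-94.2,  27.9]), array([-96.5,  40.1])] [-104.6   31.1]
```

```bash
cat >> h.py <<'E'
def T(xc,yc,h,off=-.0035,back=.019,z=.066):
    c,s=np.cos(np.radians(h)),np.sin(np.radians(h))
    # heading in rest frame (c,s), left normal (-s,c)
    return W(xc-back*c-off*s,yc-back*s+off*c,z)
E
python3 - <<'E'
from h import *
for x,y,h in [(-.092,.0057,-8.5),(-.076,.0034,-8.5),(-.060,.0014,-6)]:
    move_l(T(x,y,h),ori(h),speed=.018); s=state();print(s["time_s"],np.round(rst(s["ee_pos"]),1),np.round(fr(),2),np.round(s["wrist_torque"],2))
capture("side");capture("scene")
for n in("wheel","axle_left"):
    a=[ray(c,lm(n,c)[0]) for c in("side","scene")]; print(n,[np.round(rst(onz(r,.062)),1) for r in a],np.round(rst(tri(a)),1))
im=cv2.resize(capture("wrist")[200:440,170:470],None,fx=2,fy=2);cv2.imwrite("pics/f.png",im)
E
```

```text
16.7583 [-111.     4.7] [0.32 0.84 0.03] [ 0.05 -0.15  0.01]
17.8083 [-95.3   2.6] [0.39 1.13 1.19] [ 0.06 -0.1   0.  ]
18.8667 [-79.3  -0.1] [0.46 1.11 0.59] [ 0.06 -0.07  0.05]
wheel [array([-60.3,   4.2]), array([-57.9,   1.3])] [-56.6   3.5]
axle_left [array([-56.2,  24.5]), array([-54.5,  34.7])] [-61.4  27. ]
```

View pics/f.png

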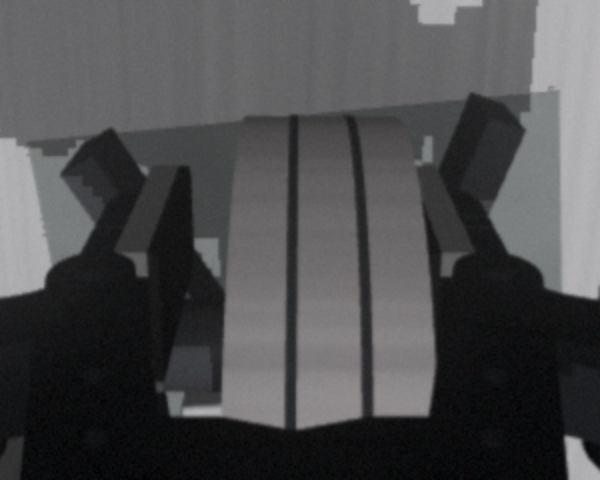

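Run:
```python
from h import *
for x,y,h in [(-.045,.0008,-3),(-.030,.0006,0)]:
    move_l(T(x,y,h),ori(h),speed=.018); s=state();print(s["time_s"],np.round(rst(s["ee_pos"]),1),np.round(fr(),2),np.round(s["wrist_torque"],2))
capture("side");capture("scene")
for n in("wheel","axle_left"):
    a=[ray(c,lm(n,c)[0]) for c in("side","scene")]; print(n,[np.round(rst(onz(r,.062)),1) for r in a],np.round(rst(tri(a)),1))
im=cv2.resize(capture("wrist")[200:440,170:470],None,fx=1.3,fy=1.3);
im2=cv2.resize(capture("side")[180:300,240:400],(390,312));cv2.imwrite("pics/g.png",np.hstack([im,im2]))
```

```text
20.2083 [-64.3  -1.7] [-0.46 -0.2   0.41] [ 0.01 -0.03 -0.02]
21.2 [-49.2  -2.9] [-1.12  0.05 -0.51] [-0.02  0.    0.02]
wheel [array([-26.4,  -4.8]), array([-23.8,  -3. ])] [-25.5  -4.5]
axle_left [array([-18.8,  20.7]), array([-22.3,  26.2])] [-24.7  22.1]
```

View pics/g.png

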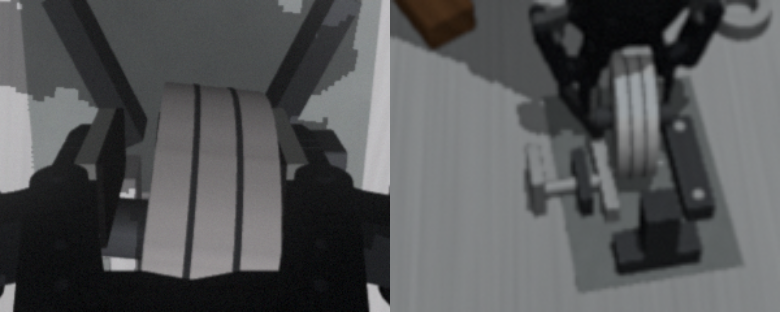

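Run:
```python
from h import *
y0=-.0025
for x in [-.044,-.040,-.037,-.034,-.031,-.028,-.025]:
    move_l(W(x,y0,.066),ori(0),speed=.015); s=state();print(round(s["time_s"],2),np.round(rst(s["ee_pos"]),1),np.round(fr(),2),np.round(s["wrist_torque"],2))
capture("side");capture("scene")
for n in("wheel","axle_left"):
    a=[ray(c,lm(n,c)[0]) for c in("side","scene")]; print(n,[np.round(rst(onz(r,.062)),1) for r in a],np.round(rst(tri(a)),1))
im=cv2.resize(capture("wrist")[200:440,170:470],None,fx=1.3,fy=1.3);
im2=cv2.resize(capture("side")[180:300,240:400],(390,312));cv2.imwrite("pics/i.png",np.hstack([im,im2]))
```

```text
22.08 [-44.2  -2.8] [-2.3  -1.01  0.63] [ 0.37  0.26 -0.08]
22.5 [-39.4  -2.1] [-1.52  0.38 -0.03] [ 0.17 -0.02  0.04]
22.85 [-36.4  -2.4] [-0.7   0.2   1.08] [ 0.12 -0.05  0.01]
23.2 [-33.5  -2.7] [ 0.11 -0.74  0.77] [ 0.01  0.03 -0.04]
23.55 [-30.8  -2.6] [ 0.98 -0.11  0.14] [ 0.02 -0.02  0.02]
23.9 [-27.8  -2.5] [0.06 0.04 0.45] [-0.04 -0.08  0.01]
24.25 [-24.8  -2.5] [-0.58 -0.51 -0.01] [0.02 0.03 0.04]
wheel [array([9.3, 1. ]), array([ 5., -4.])] [ 8.9 -0.1]
axle_left [array([ 6.4, 28.1]), array([ 8.2, 26.1])] [ 8.8 27.6]
```

View pics/i.png

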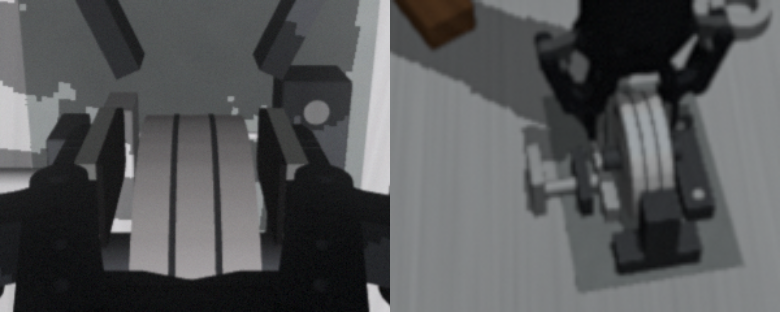

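```bash
cat >> h.py <<'E'
def favg(n=4):
    r=[]
    for _ in range(n): dwell(.03); r.append(fr())
    return np.mean(r,0)
E
python3 - <<'E'
from h import *
b=favg(8);print(b.round(2)); x=-.025
while x<-.0075:
    x+=.0015; move_l(W(x,-.0025,.066),ori(0),speed=.015); f=favg()-b
    s=state();print(round(s["time_s"],2),np.round(rst(s["ee_pos"]),1),f.round(2))
    if f[0]<-1.8: break
# confirm, then back off
move_l(W(x-.006,-.0025,.066),ori(0),speed=.03); print(favg(8).round(2),state()["time_s"])
capture("side");capture("scene")
for n in("wheel","axle_left"):
    a=[ray(c,lm(n,c)[0]) for c in("side","scene")]; print(n,[np.round(rst(onz(r,.062)),1) for r in a],np.round(rst(tri(a)),1))
im=cv2.resize(capture("wrist")[200:440,170:470],None,fx=1.3,fy=1.3);
im2=cv2.resize(capture("side")[180:300,240:400],(390,312));cv2.imwrite("pics/j.png",np.hstack([im,im2]))
E
```

```text
[ 0.11 -0.   -0.37]
25.3 [-23.5  -2.5] [-0.04 -0.05  0.13]
25.68 [-22.   -2.5] [-0.08  0.12  0.4 ]
26.07 [-20.5  -2.5] [-0.09 -0.2   0.03]
26.45 [-19.   -2.5] [ 0.06 -0.04  0.54]
26.83 [-17.5  -2.5] [-0.24 -0.06  0.32]
27.22 [-16.   -2.5] [0.24 0.56 0.55]
27.6 [-14.5  -2.5] [ 0.23 -0.1   0.39]
27.98 [-13.   -2.5] [ 0.13 -0.1   0.13]
28.37 [-12.2  -2.4] [-2.45  0.42  0.69]
[-0.09 -0.15  0.04] 28.9833
wheel [array([12.2, -1.7]), array([6.7, 3.1])] [ 5.5 -0.7]Traceback (most recent call last):
  File "<stdin>", line 11, in <module>
  File "h.py", line 6, in ray
    u=cv2.undistortPoints(np.array([[[px[1],px[0]]]],float),M,np.array(K["dist_coeffs"]))[0,0]
                                      ~~^^^
TypeError: 'NoneType' object is not subscriptable
```

Run:
```python
from h import *
move_l(W(-.035,-.0025,.066),ori(0),speed=.06)
move_l(W(-.035,-.0025,.20),ori(0),speed=.15)
grip(0)
print(state()["time_s"],state()["joint_positions"].round(1))
for yaw in (186.9,6.9):
    print(yaw,[ (q if q is None else np.round(q,1)) for q in (inverse_kinematics(W(0,-.12,z),[180,0,yaw]) for z in(.2,.054))])
capture("side");capture("scene")
for n in("wheel","axle_left","jaw_pad"):
  for c in("side","scene"):
    p=lm(n,c)[0]
    if p is not None: print(n,c,np.round(rst(onz(ray(c,p),.05 if n=="jaw_pad" else .062)),1))
```

```text
31.2333 [-22.7  21.2  34.  102.3 -13.4  60.6  23. ]
186.9 [array([ -7.7,   8.7,  20.5, 114.8,  -3.6,  57.1, 111.4]), array([ -1.5,  21.3,  14.6, 121.7,  -8.6,  37.9, 115.8])]
6.9 [array([-39.1,  14. ,  57.8, 115.4, -14. ,  57.8, -57.6]), array([-27.7,  29.1,  47.8, 122.3, -32.5,  42. , -41.5])]
wheel side [12.7 -1.7]
axle_left scene [ 9.6 27.2]
jaw_pad side [ -4.4 -88.8]
jaw_pad scene [ -0.5 -81.4]
```

Run:
```python
from h import *
o=[180,0,186.9]
move_ptp(W(0,-.125,.20),o); move_l(W(0,-.125,.054),speed=.12); dwell(.2)
b=favg(8); y=-.100
move_l(W(0,y,.054),speed=.05); print(state()["time_s"],b.round(2),(favg()-b).round(2))
while y<-.068:
    y+=.002; move_l(W(0,y,.054),speed=.02); f=favg(3)-b; s=state()
    print(round(s["time_s"],2),np.round(rst(s["ee_pos"]),1),f.round(2))
    if f[1]<-8.5: break
im2=cv2.resize(capture("side")[180:300,240:400],(600,450));cv2.imwrite("pics/k.png",im2)
np.savez("b.npz",b=b,y=y)
```

```text
35.4917 [ 0.02 -0.04 -0.16] [-0.17 -0.26  0.36]
35.98 [ -0. -98.] [0.35 0.52 0.28]
36.33 [  0. -96.] [-0.32 -0.15  0.22]
36.67 [  0. -94.] [ 0.24 -0.5   0.44]
37.02 [  0.  -92.4] [ 0.   -2.05  0.86]
37.38 [  0.  -90.5] [ 0.52 -2.58  0.91]
37.73 [  0. -88.] [ 0.72 -2.17 -1.  ]
38.08 [  0.  -86.9] [ 0.82 -5.6   1.59]
38.42 [  0.  -85.7] [ 0.18 -6.24  2.98]
38.77 [  0.  -83.9] [ 0.5  -7.05  3.34]
39.12 [  0.  -81.9] [ 0.6  -7.17  4.16]
39.48 [  0. -80.] [ 0.57 -6.96  3.75]
39.83 [  0. -78.] [ 0.44 -7.5   3.69]
40.17 [  0.1 -76. ] [-0.01 -7.28  3.84]
40.52 [  0.1 -74.2] [ 0.28 -7.58  4.23]
40.88 [  0.  -74.2] [  0.07 -12.     9.44]
```

View pics/k.png

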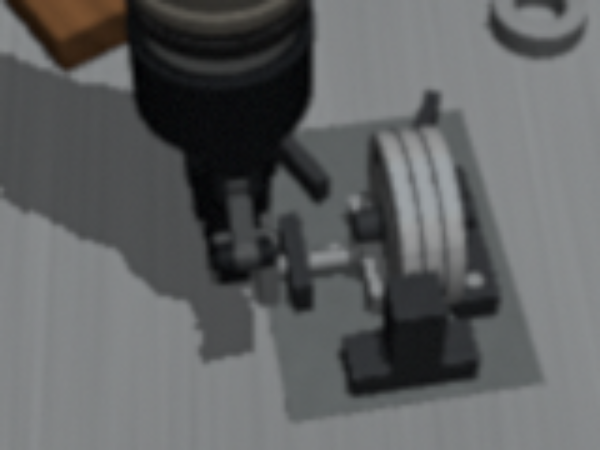

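Run:
```python
from h import *
d=np.load("b.npz");b=d["b"];y=float(d["y"])
f=favg(4)-b;print(f.round(2))
for _ in range(6):
    if -13<f[1]<-11.3: break
    y+=np.clip((12+f[1])*.0002,-.0006,.0006); move_l(W(0,y,.054),speed=.02); f=favg(4)-b; print(round(state()["time_s"],2),f.round(2))
for _ in range(3): print(favg(8)[1]-b[1],state()["time_s"])
move_l(W(0,-.125,.054),speed=.05)
dwell(.3); print((favg()-b).round(2))
move_l(W(0,-.125,.20),speed=.15)
print(state()["time_s"])
capture("side");cv2.imwrite("pics/l.png",cv2.resize(capture("side")[180:300,240:400],(600,450)))
```

```text
[  0.03 -12.12   9.48]
-11.717541343352508 41.325
-11.725145789467971 41.5917
-11.853312447656817 41.8583
[0.06 0.14 0.03]
44.6667
```

View pics/l.png

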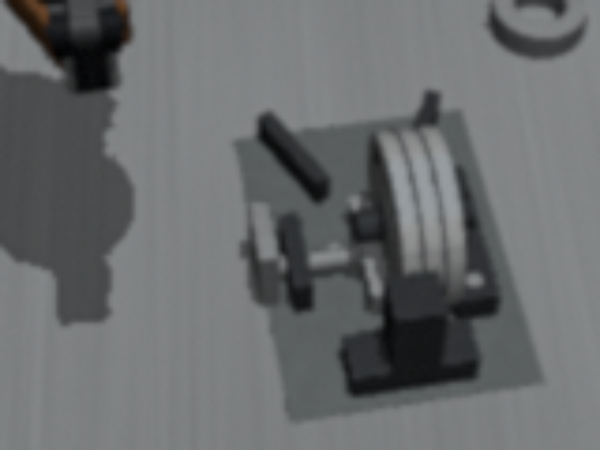

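```bash
python3 -c "
from cell import *
print(finish_job())"
```

```text
the job is handed in; nothing more can be done
None
```

The wheel was rolled over the sill and on until it met the end stop at about 2.5 N. It was then nipped against the fixed jaw, the pad was held at about 12 N for over half a second and released with the wheel still nipped, and the job was handed in at about 45 s; no verdict came back.

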